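Open a gasket case whose bolt may be caught, and hold the lid up

TASK

Take the black handle on the lid of the blue gasket case and tug it upward, before touching the red-knobbed bolt on the side, to feel whether the lid is caught: it may or may not be. If it is caught, let go, draw the bolt fully out by its red knob, and take the handle again; then lift the lid to at least 45 degrees and finish while still holding it open by the handle, since it falls shut when released. Do not knock over or shift the sight glass or the jar standing near by.

Things in the scene. Friction and masses are not known exactly. Their poses are not given: they have to be found in the camera images.
- case: Blue metal case fixed to the table, 160 (x) by 220 (y) mm, walls 80 mm high, 5 mm thick; two loose gaskets inside. Origin: centre of the underside; x points from the front (handle side, nearer the robot) to the hinges at the back, y left, z up. A bolt shelf stands out from the right wall: y -109 to -196, x -62 to -28 mm, guides up to z = 66 mm.
- lid (a joint): Angle of the aluminium lid, rad: 0 shut (start), grows as its front is lifted, stop at 1.3. It falls shut if let go; lifting takes 1 to 3 N at the handle. A hidden keeper under it may or may not catch on the bolt's tip; no picture or bolt position tells which. Caught, it rises only about 0.04 rad (8 mm at the handle) and stops firmly (within 0.06 even at 10 N); free, it comes straight up.
- lid_hinge (a point): Middle of the lid's hinge axis, which runs along the case's y: at x = +80 mm, z = 80 mm in the case's frame. The handle swings about it.
- lid_handle (a point): Middle of the handle: round black bar 12 mm thick, 100 mm long, parallel to the hinge, 205 mm in front of the hinge axis and 4 mm above it when shut (84 mm above the table). 35 mm free between bar and lid edge, but for an arm at each end. Pinch it from above, fingers before and behind; the bar turns in the grip, so the hand can stay pointing down.
- bolt (a joint): Travel of the steel bolt, m: 0 to 0.002 at the start (pushed in), 0.025 fully drawn. Drawn along the case's -y, away from the wall; stays where it is left (friction about 2.5 N). Beyond 0.018 it always frees the lid, if drawn while the lid rests shut.
- bolt_knob (a point): Top centre of the bolt's red knob: upright round post 14 mm thick, z = 57 to 108 mm, free to pinch in its upper 40 mm. Pushed in, its axis is at x = -45, y = -150 mm in the case's frame, 37 mm from the lid's side edge, so pinch it across the case's x.
- sight_glass: Bystander: standing sight glass, glass tube between two steel flanges, 64 mm across and 80 mm high; origin at the centre of its underside, z up.
- jar_gold: Bystander: standing glass jar with a gold-coloured screw lid, 62 mm across and 66 mm high; origin at the centre of its underside, z up.

How it is judged:
By the outcome, as a careful person would: the job done as asked, in the order asked, and still so for the second after the job is handed in, while the arm keeps its last pose, push and grip.
It also fails if it takes over 54 s, if anything falls off the work surface, if the arm or the gripper's body presses on something with over 40 N, if the wrist force passes 120 N, or if a joint passes its speed limit or range.

ROBOT

A 6-joint arm with a two-finger parallel gripper is mounted at the origin on a cart in front of the work surface, level with it; the furniture and walls round the work are solid. World frame = base frame: x ahead of the robot, y to its left, z up, the work surface at z = 0. Lengths are in mm, angles in rad, forces in N, time in s.
With the tool pointing down it reaches from about 275 to 725 mm from the base axis. Payload 15.9 kg.
Tool frame: the origin (TCP) lies midway between the tips of the shut fingers; the grasp point (between the pads) lies 19 mm behind it; z points along the fingers, y is the line along which they close (so a half turn about z gives the same grasp; the last joint's range is limited). The gripper opens to 85 mm and grips with 20 to 120 N. Pads are 22 mm wide; open, the fingers measure 114 mm over their backs; the gripper's body (76 mm by 85 mm) begins 54 mm behind the grasp point. The pads swing forward as they close: fully open they stand 13 mm farther back than shut.
Start: joints at [-1.282, 0.213, -0.034, 1.323, 0, 1.571], TCP at [142.395, -479.28, 231.306] pointing down, gripper open.
Joint ranges: [-2.98, 2.98], [-0.74, 1.72], [-1.14, 1.35], [-2.1, 2.04], [-1.57, 1.44], [-3.14, 3.14]. Speed limits (rad/s): [1.89, 1.89, 2.39, 2.57, 3.14, 3.14].

INTERFACE

Orientations are given as [roll, pitch, yaw] about the fixed x, y, z axes, in that order (R = Rz(yaw) Ry(pitch) Rx(roll)).
In Python, from rig import robot gives the robot as it stands.
- The arm moves only by the tool apply_moves, never from a script. Its argument "plan" is a list of rows, each an object with "translation": the shift along the tool's x, y, z in mm, a list of three; "turn": the turn, a rotation vector about the tool's x, y, z in rad, a list of three. A call has 1 to 12 rows; each row shifts and turns the commanded pose from where the row before left it, along the tool's axes as they then stand; what a row does not reach is not made up. A row lasts 1/10 s, in which the tool goes at most 50 mm and 8.59 degrees, less where a joint would pass 70% of its speed; a pose out of reach is approached as far as the arm can. A call is refused whole if a number of a shift passes 50 or a number of a turn 0.15, either way. A call with a gripper value outside its range is refused whole. "hand" is the closure, from 0 (fully open) to 1 (shut), set as the call begins (left out, the last holds). The fingers move at their own pace and stop on an object; "squeeze" is the grip in N (left out, the last holds). Time passes only in rows, so rows that do not move let the fingers close. It gives the time, the measured TCP pose, the force, the opening and the grip force at its end, in the units of the state.
- robot.sense(): the state, without advancing time (a new reading comes with each control period).
- robot.grab_frame(name): name is "scene" or "top" or "wrist"; returns a dict with "frame" (480x640x3 uint8, red, green, blue), "fx", "fy", "cx", "cy" (pixels), "k1" (the pictures are not rectified: a ray, as slopes to the right and down, at radius r is drawn at 1 + k1 r^2 times it, then the intrinsics apply), "pose" (4x4, takes a point from camera to world coordinates). Camera axes: x right, y up, looking along -z (the intrinsics and any distortion apply to the point x, -y, -z); pixel columns grow to the right and rows downward; lengths in mm; the calibration is good to about 2 mm. A picture is of the moment at which its call begins. There is no depth.
- robot.job_done(): hands the job in; it is judged then, once.
The state is a dict: "time": time; "joint_pos": joint angles; "dq": joint speeds; "effort": joint torques, N m; "eef_pos": TCP position; "tcp_rot": TCP orientation; "force": force on the tool from outside, world axes, zero at the start; "wrist_torque": the same for the moment, N m; "gripper_width": opening from 0.0 (shut) to 1.0 (fully open); "grasp_force": force on a finger pad.
Only numpy, scipy, OpenCV 4.12 (cv2) and the standard library are available. Lean on these libraries where they do the work, as an engineer would, in place of code of your own. Each camera call takes 0.05 s, during which the arm holds its last target. There are 200 camera calls.

## Working session

There is one attempt and no reset: what is moved stays moved. The work goes in short steps, Python scripts to look and compute and a tool call to move; the robot and the scene stay as the last step left them, time stands still between calls to the robot, and variables do not carry over. Pictures are saved under pics/ and viewed, at most 10 in all, crops included, and the job is handed in when it is done.

Besides the shell and the picture viewer there is one more tool, called after ">>>" as name([rows], argument=value, ...), one row to a line, values as JSON. apply_moves: Moves the arm, as the interface text tells. Its arguments: {"type":"object","properties":{"plan":{"type":"array","items":{"type":"object","properties":{"translation":{"type":"array","items":{"type":"number"}},"turn":{"type":"array","items":{"type":"number"}}}}},"hand":{"type":"number"},"squeeze":{"type":"number"}},"required":["plan"]}

```bash
mkdir -p pics; ls; python3 - <<'E'
from rig import robot
import cv2,numpy as np,pickle
d={}
for n in ("scene","top"):
    f=robot.grab_frame(n); d[n]=f
    cv2.imwrite(f"pics/{n}0.png",f["frame"][...,::-1])
    print(n,{k:f[k] for k in("fx","fy","cx","cy","k1")},np.round(f["pose"],3).tolist())
pickle.dump(d,open("f0.pkl","wb"))
print(robot.sense())
E
```

```text
pics
scene {'fx': 618.4092112288694, 'fy': 618.4092112288694, 'cx': 333.84192327936614, 'cy': 232.2690792467882, 'k1': 0.05648880197506843} [[-0.793, 0.307, -0.527, -208.697], [-0.61, -0.374, 0.699, 831.484], [0.018, 0.875, 0.483, 773.446], [0.0, 0.0, 0.0, 1.0]]
top {'fx': 461.8288079040911, 'fy': 461.8288079040911, 'cx': 335.26497981230244, 'cy': 235.18588558621232, 'k1': -0.019027911131159498} [[-0.027, 0.984, -0.178, 362.586], [-1.0, -0.029, -0.011, -147.04], [-0.016, 0.177, 0.984, 1185.228], [0.0, 0.0, 0.0, 1.0]]
{'time': 0.1, 'joint_pos': array([-1.28199903e+00,  2.13312152e-01, -3.49715189e-02,  1.32352287e+00,
       -2.06758579e-05,  1.57080366e+00]), 'dq': array([-0.00162875,  0.00088989,  0.0023095 , -0.000336  , -0.00011417,
       -0.00046953]), 'effort': array([ 3.96285512e-03, -6.87244964e+01,  4.87808526e+01,  1.21169360e-02,
        3.42359817e-04, -4.05541520e-07]), 'eef_pos': array([ 142.30560278, -478.99951166,  230.87291156]), 'tcp_rot': array([-3.14058244e+00,  2.06832573e-05,  2.88789986e-01]), 'force': array([ 0.44325145,  0.13625365, -0.31133335]), 'wrist_torque': array([-0.0368986 ,  0.04305457, -0.00622431]), 'grasp_force': 0.0, 'gripper_width': 0.9994693662084103}
```

View pics/scene0.png

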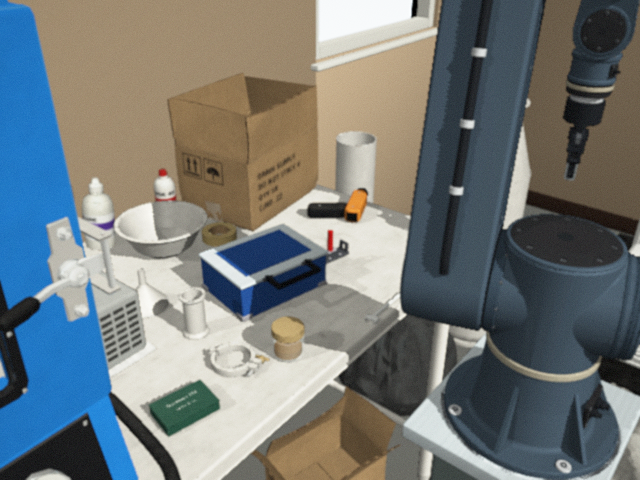

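View pics/top0.png

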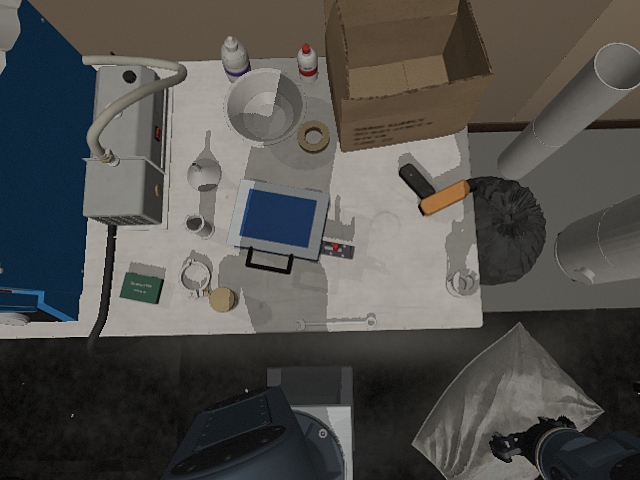

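Scene: blue case at the middle. In the top picture the lid is around (280,220), the handle at (270,262), the red knob at (336,246), the sight glass at (198,225) and the jar at (222,300).

```bash
cat > h.py <<'E'
import numpy as np,cv2
def ray(f,uv):
    K=np.array([[f["fx"],0,f["cx"]],[0,f["fy"],f["cy"]],[0,0,1]])
    p=cv2.undistortPoints(np.array(uv,float).reshape(-1,1,2),K,np.array([f["k1"],0,0,0,0]))[:,0]
    d=np.c_[p[:,0],-p[:,1],-np.ones(len(p))]@f["pose"][:3,:3].T
    return f["pose"][:3,3],d
def onplane(f,uv,z):
    o,d=ray(f,uv); return o+d*((z-o[2])/d[:,2])[:,None]
def tri(f1,u1,f2,u2):
    o1,d1=ray(f1,u1);o2,d2=ray(f2,u2);d1=d1[0];d2=d2[0]
    s=np.linalg.lstsq(np.c_[d1,-d2],o2-o1,rcond=None)[0]
    a=o1+s[0]*d1;b=o2+s[1]*d2
    return (a+b)/2,np.linalg.norm(a-b)
E
python3 - <<'E'
import pickle,cv2,numpy as np
from h import *
d=pickle.load(open("f0.pkl","rb"))
t=d["top"];s=d["scene"]
for n,f,r in(("top",t,(170,160,370,320)),("scene",s,(170,210,370,370))):
    im=f["frame"];x0,y0,x1,y1=r
    hsv=cv2.cvtColor(im,cv2.COLOR_RGB2HSV)
    c=im[y0:y1,x0:x1,::-1]
    cv2.imwrite(f"pics/{n}c.png",cv2.resize(c,None,fx=4,fy=3.75 if 0 else 3.7,interpolation=cv2.INTER_CUBIC))
    H,S,V=[hsv[...,i].astype(int) for i in range(3)]
    red=((H<8)|(H>172))&(S>150)&(V>80); blk=(V<45); blue=(H>100)&(H<125)&(S>150)&(V>45)
    for nm,m in(("red",red),("black",blk),("blue",blue)):
        k=np.zeros_like(m,np.uint8);k[y0:y1,x0:x1]=m[y0:y1,x0:x1]
        nn,l,st,ce=cv2.connectedComponentsWithStats(k)
        for i in range(1,nn):
            if st[i,4]>12:
                pts=np.argwhere(l==i)[:,::-1].astype(np.float32)
                print(n,nm,st[i].tolist(),ce[i].round(1),np.round(cv2.boxPoints(cv2.minAreaRect(pts)),1).tolist())
E
```

```text
top red [333, 243, 5, 8, 35] [334.9 246.5] [[333.0, 243.0], [337.0, 243.0], [337.0, 250.0], [333.0, 250.0]]
top black [319, 240, 6, 15, 29] [320.8 246.7] [[317.0, 253.39999389648438], [321.0, 240.0], [324.0, 240.89999389648438], [320.0, 254.3000030517578]]
top black [325, 242, 7, 4, 17] [327.7 243.2] [[324.79998779296875, 244.0], [325.29998779296875, 241.39999389648438], [331.3999938964844, 242.39999389648438], [331.0, 245.0]]
top black [245, 247, 54, 27, 339] [268.6 263. ] [[243.0, 265.79998779296875], [246.3000030517578, 246.1999969482422], [298.29998779296875, 255.10000610351562], [295.0, 274.70001220703125]]
top blue [240, 189, 76, 58, 3190] [277.8 217.7] [[239.5, 234.60000610351562], [247.89999389648438, 188.3000030517578], [315.6000061035156, 200.5], [307.29998779296875, 246.8000030517578]]
scene red [328, 231, 4, 20, 69] [329.7 240.8] [[328.0, 231.0], [331.0, 231.0], [331.0, 250.0], [328.0, 250.0]]
scene black [308, 210, 36, 7, 249] [325.7 213. ] [[308.0, 210.0], [343.0, 210.0], [343.0, 216.0], [308.0, 216.0]]
scene black [347, 214, 9, 7, 59] [351.2 216.8] [[347.0, 214.0], [35
[... 218 characters left out ...]
.5]]
scene black [353, 354, 12, 16, 87] [357.7 363.6] [[353.0, 354.0], [364.0, 354.0], [364.0, 369.0], [353.0, 369.0]]
scene blue [218, 231, 91, 44, 2018] [262.4 252.1] [[217.8000030517578, 252.39999389648438], [298.3999938964844, 222.89999389648438], [309.0, 251.8000030517578], [228.3000030517578, 281.29998779296875]]
scene blue [202, 257, 123, 59, 2537] [256.8 290.5] [[201.89999389648438, 261.0], [324.0, 256.8999938964844], [325.79998779296875, 312.20001220703125], [203.8000030517578, 316.29998779296875]]
scene blue [274, 265, 37, 18, 253] [291.8 273.5] [[273.6000061035156, 277.1000061035156], [307.8999938964844, 262.8999938964844], [310.70001220703125, 269.70001220703125], [276.5, 284.0]]
```

View pics/topc.png

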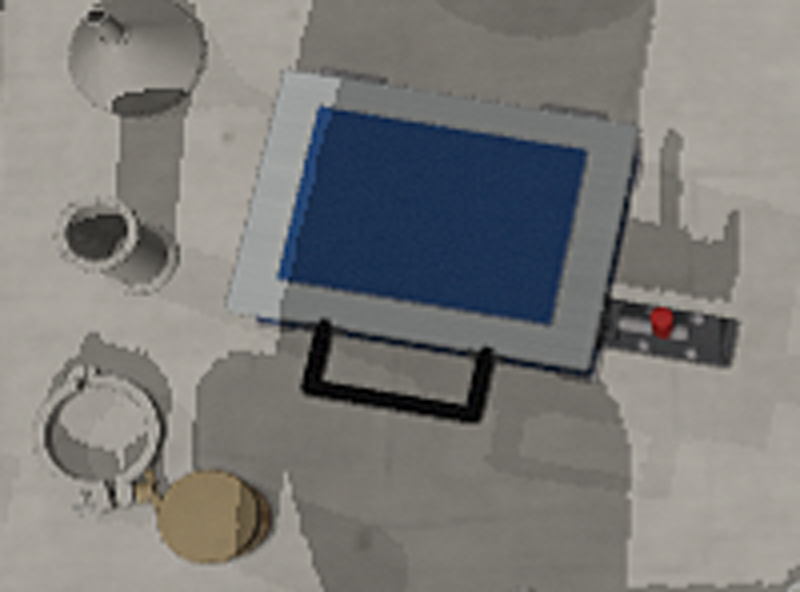

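View pics/scenec.png

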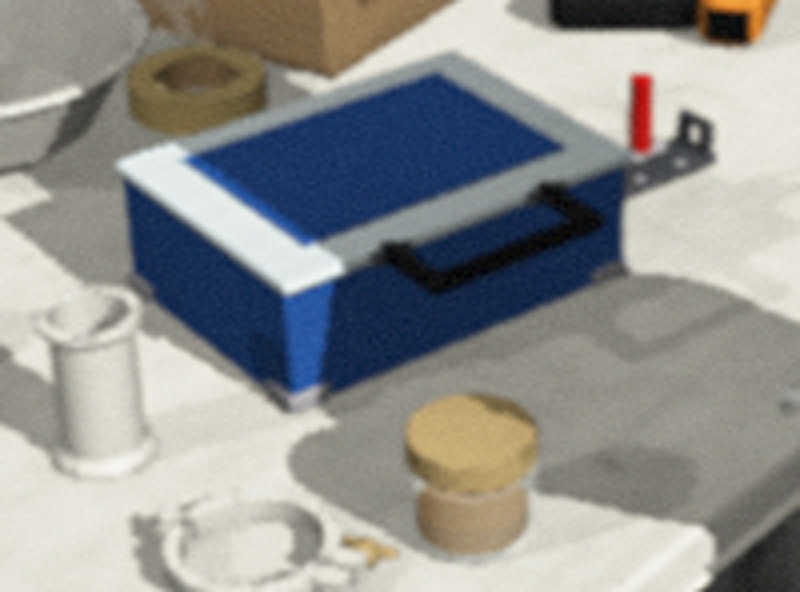

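Crop of the top view (×4, ×3.7, from (170,160)): lid corners are at crop (285,72), (637,125), (592,372) and (228,312). The handle bar runs from (304,389) to (480,414), the knob top is at (662,315), and the jar lid is centred at (208,516). The scene crop agrees: handle in front, red knob upright on the right shelf.

```bash
python3 - <<'E'
import pickle,numpy as np
from h import *
d=pickle.load(open("f0.pkl","rb"));t=d["top"];s=d["scene"]
T=lambda U,V:[(U+.5)/4-.5+170,(V+.5)/3.7-.5+160]
S=lambda U,V:[(U+.5)/4-.5+170,(V+.5)/3.7-.5+210]
c=onplane(t,[T(285,72),T(637,125),T(592,372),T(228,312)],82);print("lid",c.round(1).tolist())
h=onplane(t,[T(308,385),T(478,412)],88);print("handle",h.round(1).tolist(),h.mean(0), np.linalg.norm(h[1]-h[0]))
print("handle mean tri",tri(t,T((308+478)/2,(385+412)/2),s,S((432+590)/2,(278+216)/2)))
print("knob",onplane(t,[T(662,313)],108),tri(t,T(662,313),s,S(642,77)))
print("jar",onplane(t,[T(208,516)],66),"sg",onplane(t,[T(98,236)],80), onplane(t,[T(140,250)],0))
print("sg tri",tri(t,T(98,236),s,S(90,312)),"jar",tri(t,T(208,516),s,S(471,440)))
e=[c[1]-c[0],c[2]-c[3]]
for v in e+[h[1]-h[0]]: print("yaw x axis",np.degrees(np.arctan2(v[0],-v[1])), np.linalg.norm(v))
for v in (c[0]-c[3],c[1]-c[2]): print(np.degrees(np.arctan2(v[1],v[0])),np.linalg.norm(v))
for yaw in (-12,-10,-8):
    a=np.radians(yaw);R=np.array([[np.cos(a),-np.sin(a)],[np.sin(a),np.cos(a)]])
    print(yaw,"case from handle",h.mean(0)[:2]-R@[-125,0],"from lid",c.mean(0)[:2],"from knob",onplane(t,[T(662,313)],108)[0,:2]-R@[-45,-150])
E
```

```text
lid [[711.0, 96.8, 82.0], [667.2, -121.7, 82.0], [502.2, -90.6, 82.0], [548.1, 130.0, 82.0]]
handle [[497.8, 79.6, 88.0], [477.4, -22.4, 88.0]] [487.60095246  28.59490437  88.        ] 103.92972427463063
handle mean tri (array([487.64210102,  28.85973997,  83.67533107]), np.float64(1.029933964634797))
knob [[ 535.61094231 -134.03424713  108.        ]] (array([ 533.82073467, -135.42022743,  105.18242848]), np.float64(5.256459048353632))
jar [[416.16982364 144.17615844  66.        ]] sg [[602.02718137 211.69508018  80.        ]] [[608.33325848 209.50681355   0.        ]]
sg tri (array([599.62191023, 208.45071821,  88.55998566]), np.float64(1.3519842698998634)) jar (array([414.89873386, 145.28740441,  57.00214796]), np.float64(4.12720593714428))
yaw x axis -11.335309659504059 222.8515506190762
yaw x axis -11.768925747693613 225.31030023881954
yaw x axis -11.308492799380659 103.92972427463063
-11.503096598232322 166.21373477686356
-10.664669335344373 167.92966396384801
-12 case from handle [609.86940255   2.60594302] from lid [607.13730027   3.63518045] from knob [610.81433797   3.3318669 ]
-10 case from handle [610.70192159   6.88888216] from lid [607.13730027   3.63518045] from knob [605.97451785   5.87274783]
-8 case from handle [611.38446105  11.19826675] from lid [607.13730027   3.63518045] from knob [601.04897055   8.24317364]
```

>>> apply_moves([
  {"translation": [0,0,0],"turn": [0,0,-0.135]},
  {"translation": [0,0,0],"turn": [0,0,-0.135]},
  {"translation": [0,0,0],"turn": [0,0,-0.135]},
  {"translation": [0,0,0],"turn": [0,0,-0.135]},
  {"translation": [0,0,0],"turn": [0,0,-0.135]},
  {"translation": [0,0,0],"turn": [0,0,-0.135]},
  {"translation": [0,0,0],"turn": [0,0,-0.135]},
  {"translation": [0,0,0],"turn": [0,0,-0.14]},
  {"translation": [0,0,0],"turn": [0,0,0]},
], hand=0.53, squeeze=40)

```text
time: 1.0
eef_pos: [142.3, -479.1, 231.1]
tcp_rot: [-3.141, -0.0, 1.376]
force: [-0.3, -0.8, 0.3]
gripper_width: 0.468
grasp_force: 0.0
```

```bash
cat > to.py <<'E'
import sys,numpy as np
from rig import robot
from scipy.spatial.transform import Rotation as R
s=robot.sense(); r=R.from_euler("xyz",s["tcp_rot"])
print(s["time"],s["eef_pos"].round(1),np.degrees(s["tcp_rot"]).round(1),"F",s["force"].round(1),"w",round(s["gripper_width"],3),"g",round(s["grasp_force"],1))
print("tool shift",r.inv().apply(np.array(list(map(float,sys.argv[1:4])))-s["eef_pos"]).round(1))
E
python3 to.py 487.5 28.6 200
```

```text
1.0 [ 142.3 -479.1  231.1] [-180.    -0.    78.9] F [-0.3 -0.8  0.3] w 0.468 g 0.0
tool shift [564.8 240.6  31.3]
```

>>> apply_moves([
  {"translation": [30,13,0]},
  {"translation": [45,19,0]},
  {"translation": [45,19,0]},
  {"translation": [45,19,0]},
  {"translation": [45,19,0]},
  {"translation": [45,19,0]},
  {"translation": [45,19,0]},
  {"translation": [45,19,0]},
  {"translation": [45,19,0]},
  {"translation": [45,19,0]},
  {"translation": [45,19,5]},
  {"translation": [45,19,10]},
])

```text
$.plan[0]: bad value
```

>>> apply_moves([
  {"translation": [40,18,15]},
  {"translation": [0,0,0]},
  {"translation": [0,0,0]},
])

```text
$.plan[0]: bad value
```

```bash
python3 to.py 487.5 28.6 67; python3 - <<'E'
from rig import robot
import cv2,pickle,numpy as np
f=robot.grab_frame("wrist");pickle.dump(f,open("w1.pkl","wb"));cv2.imwrite("pics/w1.png",f["frame"][...,::-1]);print(f["pose"].round(2).tolist())
E
```

```text
1.0 [ 142.3 -479.1  231.1] [-180.    -0.    78.9] F [-0.3 -0.8  0.3] w 0.468 g 0.0
tool shift [564.8 240.6 164.3]
[[0.98, 0.18, 0.06, 158.6], [-0.19, 0.93, 0.32, -396.14], [-0.0, -0.32, 0.95, 373.09], [0.0, 0.0, 0.0, 1.0]]
```

View pics/w1.png

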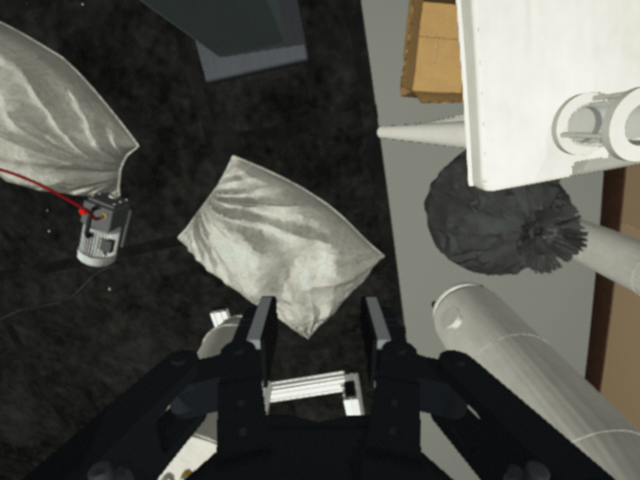

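The move was refused because "turn" is required in each row, so the wrist picture only shows the floor between the fingers. Resending.

>>> apply_moves([
  {"translation": [30,13,0],"turn": [0,0,0]},
  {"translation": [45,19,0],"turn": [0,0,0]},
  {"translation": [45,19,0],"turn": [0,0,0]},
  {"translation": [45,19,0],"turn": [0,0,0]},
  {"translation": [45,19,0],"turn": [0,0,0]},
  {"translation": [45,19,0],"turn": [0,0,0]},
  {"translation": [45,19,0],"turn": [0,0,0]},
  {"translation": [45,19,0],"turn": [0,0,0]},
  {"translation": [45,19,0],"turn": [0,0,0]},
  {"translation": [45,19,0],"turn": [0,0,0]},
  {"translation": [45,19,5],"turn": [0,0,0]},
  {"translation": [45,19,10],"turn": [0,0,0]},
])

```text
time: 2.25
eef_pos: [464.0, -5.8, 216.7]
tcp_rot: [3.14, -0.0, 1.369]
force: [0.8, -0.4, -0.3]
gripper_width: 0.47
grasp_force: 0.0
```

>>> apply_moves([
  {"translation": [40,18,15],"turn": [0,0,0]},
  {"translation": [0,0,0],"turn": [0,0,0]},
  {"translation": [0,0,0],"turn": [0,0,0]},
])

```text
time: 2.55
eef_pos: [488.1, 28.5, 200.6]
tcp_rot: [-3.14, 0.001, 1.372]
force: [-0.2, 0.0, 0.1]
gripper_width: 0.468
grasp_force: 0.0
```

```bash
python3 to.py 487.5 28.6 67; python3 - <<'E'
from rig import robot
import cv2,pickle,numpy as np
f=robot.grab_frame("wrist");pickle.dump(f,open("w1.pkl","wb"));cv2.imwrite("pics/w2.png",f["frame"][...,::-1]);print(f["pose"].round(2).tolist())
E
```

```text
2.55 [488.1  28.5 200.6] [-179.9    0.    78.6] F [-0.2  0.   0.1] w 0.468 g 0.0
tool shift [  0.   -0.5 133.6]
[[0.98, 0.19, 0.07, 504.93], [-0.2, 0.93, 0.32, 111.52], [-0.0, -0.33, 0.95, 342.6], [0.0, 0.0, 0.0, 1.0]]
```

View pics/w2.png

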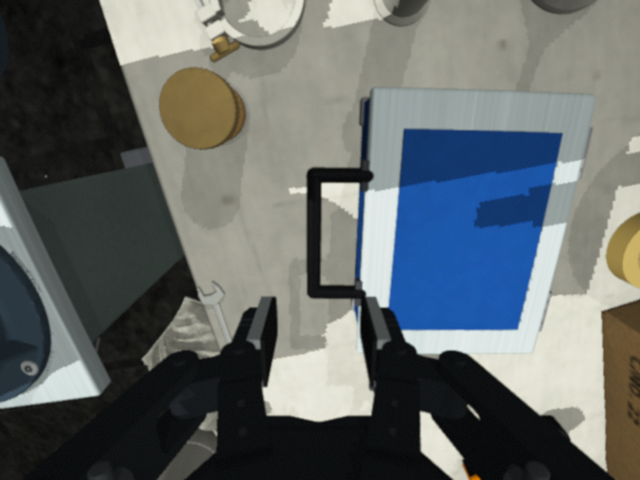

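The wrist view shows the handle bar from (314,172) to (314,294), upright in the picture, so the yaw is right. The jar is at (203,108), well clear.

```bash
python3 - <<'E'
import pickle
from h import *
f=pickle.load(open("w1.pkl","rb"))
p=onplane(f,[[314,175],[314,292]],90);print(p,p.mean(0),np.linalg.norm(p[1]-p[0]))
E
```

```text
[[494.96672111  80.48943836  90.        ]
 [475.29047841 -15.40138113  90.        ]] [485.12859976  32.54402861  90.        ] 97.8887316749658
```

>>> apply_moves([
  {"translation": [2,-1.5,15],"turn": [0,0,0]},
  {"translation": [0,0,20],"turn": [0,0,0]},
  {"translation": [0,0,20],"turn": [0,0,0]},
  {"translation": [0,0,20],"turn": [0,0,0]},
  {"translation": [0,0,15],"turn": [0,0,0]},
  {"translation": [0,0,12],"turn": [0,0,0]},
  {"translation": [0,0,12],"turn": [0,0,0]},
  {"translation": [0,0,10],"turn": [0,0,0]},
  {"translation": [0,0,10],"turn": [0,0,0]},
  {"translation": [0,0,0],"turn": [0,0,0]},
])

```text
time: 3.6
eef_pos: [486.6, 29.9, 66.2]
tcp_rot: [-3.14, 0.0, 1.374]
force: [0.5, -0.3, -0.2]
gripper_width: 0.47
grasp_force: 0.0
```

>>> apply_moves([
  {"translation": [0,0,0],"turn": [0,0,0]},
  {"translation": [0,0,0],"turn": [0,0,0]},
  {"translation": [0,0,0],"turn": [0,0,0]},
  {"translation": [0,0,0],"turn": [0,0,0]},
  {"translation": [0,0,0],"turn": [0,0,0]},
  {"translation": [0,0,0],"turn": [0,0,0]},
], hand=1.0, squeeze=40)

```text
time: 4.2
eef_pos: [484.4, 30.7, 67.5]
tcp_rot: [-3.137, -0.0, 1.374]
force: [-22.4, 5.6, 18.9]
gripper_width: 0.122
grasp_force: 39.1
```

>>> apply_moves([
  {"translation": [0,-2,-1],"turn": [0,0,0]},
  {"translation": [0,0,0],"turn": [0,0,0]},
  {"translation": [0,0,0],"turn": [0,0,0]},
])

```text
time: 4.5
eef_pos: [484.3, 30.7, 68.2]
tcp_rot: [-3.14, -0.0, 1.374]
force: [-5.9, 2.3, -2.5]
gripper_width: 0.125
grasp_force: 39.2
```

>>> apply_moves([
  {"translation": [0,0,-1.5],"turn": [0,0,0]},
  {"translation": [0,0,-1.5],"turn": [0,0,0]},
  {"translation": [0,0,-1.5],"turn": [0,0,0]},
  {"translation": [0,0,-1.5],"turn": [0,0,0]},
  {"translation": [0,0,0],"turn": [0,0,0]},
])

```text
time: 5.0
eef_pos: [484.5, 30.6, 74.3]
tcp_rot: [-3.14, -0.0, 1.374]
force: [-6.0, 2.2, -3.6]
gripper_width: 0.125
grasp_force: 39.2
```

>>> apply_moves([
  {"translation": [0,0,-1],"turn": [0,0,0]},
  {"translation": [0,0,-1],"turn": [0,0,0]},
  {"translation": [0,0,-1],"turn": [0,0,0]},
  {"translation": [0,0,0],"turn": [0,0,0]},
])

```text
time: 5.4
eef_pos: [484.7, 30.6, 77.3]
tcp_rot: [-3.14, -0.0, 1.374]
force: [-5.8, 2.1, -1.4]
gripper_width: 0.125
grasp_force: 39.2
```

>>> apply_moves([
  {"translation": [0,0,-1],"turn": [0,0,0]},
  {"translation": [0,0,-1],"turn": [0,0,0]},
  {"translation": [0,0,0],"turn": [0,0,0]},
])

```text
time: 5.7
eef_pos: [484.8, 30.6, 79.4]
tcp_rot: [-3.141, -0.0, 1.374]
force: [-6.3, 2.3, -2.6]
gripper_width: 0.122
grasp_force: 39.2
```

>>> apply_moves([
  {"translation": [0,0,-1],"turn": [0,0,0]},
  {"translation": [0,0,-1],"turn": [0,0,0]},
  {"translation": [0,0,0],"turn": [0,0,0]},
])

```text
time: 6.0
eef_pos: [485.0, 30.6, 81.4]
tcp_rot: [-3.141, -0.0, 1.374]
force: [-5.0, 2.8, -2.6]
gripper_width: 0.122
grasp_force: 39.2
```

Risen 13 mm (beyond the 8 mm catch) at a steady 2–3 N, so the lid is free. I'll lift along the arc and leave the bolt alone.

>>> apply_moves([
  {"translation": [0,0.5,-4.7],"turn": [0,0,0]},
  {"translation": [0,0.5,-4.7],"turn": [0,0,0]},
  {"translation": [0,1,-6],"turn": [0,0,0]},
  {"translation": [0,1,-6],"turn": [0,0,0]},
  {"translation": [0,1.3,-6],"turn": [0,0,0]},
  {"translation": [0,1.3,-6],"turn": [0,0,0]},
  {"translation": [0,2,-7],"turn": [0,0,0]},
  {"translation": [0,2,-7],"turn": [0,0,0]},
  {"translation": [0,0,0],"turn": [0,0,0]},
])

```text
time: 6.9
eef_pos: [494.5, 28.6, 129.8]
tcp_rot: [-3.141, -0.0, 1.374]
force: [-7.7, 1.8, 0.4]
gripper_width: 0.123
grasp_force: 39.2
```

>>> apply_moves([
  {"translation": [0,2.2,-6.7],"turn": [0,0,0]},
  {"translation": [0,2.5,-6.7],"turn": [0,0,0]},
  {"translation": [0,2.9,-6.5],"turn": [0,0,0]},
  {"translation": [0,2.9,-6.5],"turn": [0,0,0]},
  {"translation": [0,3.4,-6.3],"turn": [0,0,0]},
  {"translation": [0,3.4,-6.3],"turn": [0,0,0]},
  {"translation": [0,3.8,-6.1],"turn": [0,0,0]},
  {"translation": [0,3.9,-6],"turn": [0,0,0]},
  {"translation": [0,0,0],"turn": [0,0,0]},
])

```text
time: 7.8
eef_pos: [518.3, 23.6, 181.0]
tcp_rot: [-3.14, 0.0, 1.374]
force: [-17.7, 1.0, 7.3]
gripper_width: 0.129
grasp_force: 39.4
```

>>> apply_moves([
  {"translation": [0,-1.5,-0.5],"turn": [0,0,0]},
  {"translation": [0,4.1,-5.8],"turn": [0,0,0]},
  {"translation": [0,4.2,-5.8],"turn": [0,0,0]},
  {"translation": [0,4.5,-5.5],"turn": [0,0,0]},
  {"translation": [0,4.6,-5.5],"turn": [0,0,0]},
  {"translation": [0,0,0],"turn": [0,0,0]},
])

```text
time: 8.4
eef_pos: [535.3, 20.1, 204.2]
tcp_rot: [3.141, 0.001, 1.373]
force: [-9.0, -2.9, 3.6]
gripper_width: 0.117
grasp_force: 40.1
```

```bash
python3 to.py 487.5 28.6 67; python3 - <<'E'
from rig import robot
import cv2,numpy as np
a=robot.grab_frame("scene")["frame"][130:370,170:490,::-1];b=robot.grab_frame("wrist")["frame"][...,::-1]
cv2.imwrite("pics/c3.png",np.hstack([cv2.resize(a,(400,300)),cv2.resize(b,(400,300))]))
E
```

```text
8.4 [535.3  20.1 204.2] [180.    0.   78.7] F [-9.  -2.9  3.6] w 0.117 g 40.1
tool shift [ -1.  -48.6 137.2]
```

View pics/c3.png

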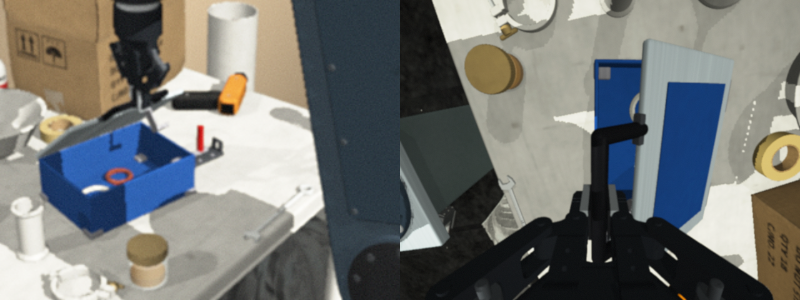

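The scene view shows the lid about 42° open. In the wrist view the fingers are round the bar, with the jar, sight glass and bolt untouched. Continuing to about 55°.

>>> apply_moves([
  {"translation": [0,4.5,-5.2],"turn": [0,0,0]},
  {"translation": [0,4.9,-5.1],"turn": [0,0,0]},
  {"translation": [0,5.1,-4.9],"turn": [0,0,0]},
  {"translation": [0,5.2,-4.9],"turn": [0,0,0]},
  {"translation": [0,0,0],"turn": [0,0,0]},
])

```text
time: 9.0
eef_pos: [554.8, 16.0, 224.5]
tcp_rot: [3.141, 0.001, 1.373]
force: [-10.2, -4.4, 7.7]
gripper_width: 0.123
grasp_force: 39.7
```

>>> apply_moves([
  {"translation": [0,5.2,-4.6],"turn": [0,0,0]},
  {"translation": [0,5.4,-4.5],"turn": [0,0,0]},
  {"translation": [0,5.5,-4.2],"turn": [0,0,0]},
  {"translation": [0,0,0],"turn": [0,0,0]},
  {"translation": [0,0,0],"turn": [0,0,0]},
  {"translation": [0,0,0],"turn": [0,0,0]},
])

```text
time: 9.6
eef_pos: [570.2, 12.7, 237.2]
tcp_rot: [3.141, 0.001, 1.373]
force: [-6.1, -5.3, 3.0]
gripper_width: 0.122
grasp_force: 39.7
```

```bash
python3 to.py 487.5 28.6 67; python3 - <<'E'
from rig import robot
import cv2,numpy as np
a=robot.grab_frame("scene")["frame"][130:370,170:490,::-1];b=robot.grab_frame("wrist")["frame"][...,::-1]
cv2.imwrite("pics/c4.png",np.hstack([cv2.resize(a,(400,300)),cv2.resize(b,(400,300))]))
E
```

```text
9.6 [570.2  12.7 237.2] [1.80e+02 1.00e-01 7.87e+01] F [-6.1 -5.3  3. ] w 0.122 g 39.7
tool shift [ -0.5 -84.3 170.2]
```

View pics/c4.png

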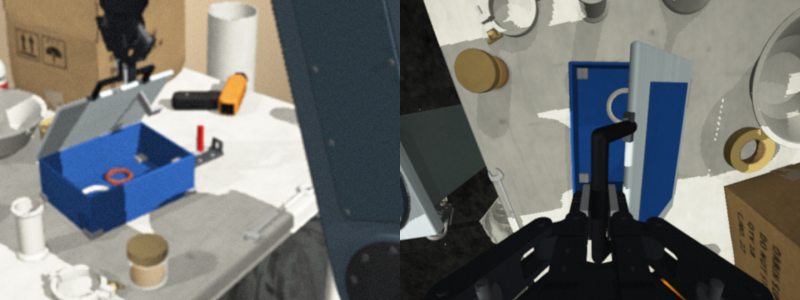

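The lid is at about 55°, with the bar still in the grip (opening 0.122, 40 N) and the jar, sight glass and bolt where they were.

```bash
python3 -c "
from rig import robot
print(robot.job_done())"
```

```text
the job is handed in; nothing more can be done
None
```

I tugged the handle before touching the bolt, found the lid free, so left the bolt alone, and handed the job in with the lid held open by the handle at about 55°; the sight glass and jar were not touched.

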